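# Pack and lock the clinic's instrument transport case

## Robot

A 6-joint arm with a two-finger parallel gripper is mounted at the origin on the work surface. World frame = base frame: x ahead of the robot, y to its left, z up, the work surface at z = 0. Lengths are in m, angles in degrees, forces in N, time in s.
With the tool pointing down it reaches from about 0.35 to 0.875 m from the base axis. Payload 4.2 kg.
Tool frame: the origin (TCP) lies midway between the tips of the shut fingers; the grasp point (between the pads) lies 19 mm behind it; y points along the fingers, z is the direction in which the jaws open and shut, and the axes are right-handed (so a half turn about y gives the same grasp; the last joint's range is limited). The gripper opens to 87 mm and grips with 3 to 60 N. Pads are 19 mm wide; open, the fingers measure 117 mm over their backs; the gripper's body (75 mm by 190 mm) begins 51 mm behind the grasp point.
Start: joints at [-49.183, 22.042, 0.453, 0, -68.411, -14.817], TCP at [0.274, -0.562, 0.223] pointing down, gripper open.
Joint ranges: [-179.83, 179.83], [-69.29, 118.12], [-61.27, 80.66], [-181.25, 117.63], [-171.15, -9.14], [-177.46, 177.46]. Speed limits (degrees/s): [159.86, 159.86, 180, 180, 180, 180].

## Interface

Orientations are given as [roll, pitch, yaw] about the fixed x, y, z axes, in that order (R = Rz(yaw) Ry(pitch) Rx(roll)).
In Python, from workcell import env gives the robot as it stands. The module is installed in compiled form; this text tells all that it offers. Calls block until the motion is done:
- env.goto(position, orientation): joint-space move of the TCP to a pose.
- env.move_straight(position, rotation=None, rate=0.15, force_limit=None): straight line of the TCP; rotation=None keeps the orientation; rate is the mean speed in m/s. With force_limit (N) it stops when the force on the tool has changed by that much, and returns True; else False.
- env.set_joints(angles): joint-space move.
- env.gripper_to(opening, grasp_force=None): opening from 0.0 (shut) to 1.0 (fully open); grasp_force is the grip in N (None keeps the last); returns when the fingers have stopped.
- env.dwell(seconds).
- env.inverse_kinematics(position, orientation): joint angles nearest the present ones, or None.
- env.read_state(): the state.
- env.grab_frame(name): name is "scene" or "side" or "wrist"; returns a dict with "image" (384x512x3 uint8, blue, green, red), "fx", "fy", "cx", "cy" (pixels), "D" ([k1, k2, p1, p2, k3] as OpenCV has them; the pictures are not rectified), "position" and "orientation" of the camera in the world. Camera axes: x right, y up, looking along -z (the intrinsics and any distortion apply to the point x, -y, -z); pixel columns grow to the right and rows downward; lengths in m; the calibration is good to about 2 mm. A picture is of the moment at which its call begins. There is no depth.
A pose or a line that the arm cannot do raises env.Unreachable and nothing moves.
- env.close_job(): hands the job in, once; it reports no verdict.
Trained networks look in a picture, given as the dict that the camera call returned (one of the last four; its "shot" number tells which), for a name from the list of things; names that differ only in an ending like _2 or _b are one class to them, and where a whole thing is asked for, a point or a joint stands for the part that bears it (a point fixed in the world has none). Each returns a list of dicts, best first, with "score" (0 to 1); they miss things now and then, are a little off and sometimes report something else, mostly with a low value. They report only what shows in the picture. A call takes as long as a camera call.
- env.search_frame(picture, thing): "xyz" ([x, y, z] in m, in world coordinates, good to about 4 mm: the middle of the surface that is visible of it).
- env.trace(picture, thing): "mask" (384x512 bool, what is visible of it).
The state is a dict: "clock": time; "joint_positions": joint angles; "qvel": joint speeds; "joint_torque": joint torques, N m; "position": TCP position; "tool_rot": TCP orientation; "force": force on the tool from outside, world axes, zero at the start; "wrist_torque": the same for the moment, N m; "opening": opening from 0.0 (shut) to 1.0 (fully open).
Only numpy, scipy, OpenCV 4.12 (cv2) and the standard library are available. Lean on these libraries where they do the work, as an engineer would, in place of code of your own. Each camera call takes 0.05 s, during which the arm holds its last target.

## Task

Pack the instrument boxes into the open transport case, each flat in a bay of its own length (long, medium or short; either of the two such bays will do), moving any that was left in a bay of the wrong length. Then close the lid and press it firmly down until it is flush, and turn the red lock knob clockwise until the pointer has come round to the green mark and the slip clutch gives at least one full click (20 degrees or more of slip). Leave the pen holder, glue bottle and glasses case where they stand.

Things in the scene. Friction and masses are not known exactly. Their poses are not given: they have to be found in the camera images.
- l1 (a point): centre (half-way up, 29 mm above its underside) of the long blue hard instrument box, black seam line round it; may be absent. Body 128 mm long (own x) x 48 mm wide x 28 mm high, with an upright white carrying rib along the middle of its top: rib 14 mm wide, 104 mm long, from 28 to 58 mm above the underside. 220 g. Own z is up; either end may lead.
- l2 (a point): centre (half-way up, 29 mm above its underside) of the long green hard instrument box, black seam line round it; may be absent. Body 128 mm long (own x) x 48 mm wide x 28 mm high, with an upright white carrying rib along the middle of its top: rib 14 mm wide, 104 mm long, from 28 to 58 mm above the underside. 220 g. Own z is up; either end may lead.
- m1 (a point): centre (half-way up, 29 mm above its underside) of the medium orange hard instrument box, black seam line round it; may be absent. Body 92 mm long (own x) x 48 mm wide x 28 mm high, with an upright white carrying rib along the middle of its top: rib 14 mm wide, 68 mm long, from 28 to 58 mm above the underside. 160 g. Own z is up; either end may lead.
- m2 (a point): centre (half-way up, 29 mm above its underside) of the medium black hard instrument box, black seam line round it; may be absent. Body 92 mm long (own x) x 48 mm wide x 28 mm high, with an upright white carrying rib along the middle of its top: rib 14 mm wide, 68 mm long, from 28 to 58 mm above the underside. 160 g. Own z is up; either end may lead.
- s1 (a point): centre (half-way up, 29 mm above its underside) of the short red hard instrument box, black seam line round it; may be absent. Body 60 mm long (own x) x 48 mm wide x 28 mm high, with an upright white carrying rib along the middle of its top: rib 14 mm wide, 36 mm long, from 28 to 58 mm above the underside. 110 g. Own z is up; either end may lead.
- s2 (a point): centre (half-way up, 29 mm above its underside) of the short yellow hard instrument box, black seam line round it; may be absent (if there, it was left in a long bay, where it does not belong). Body 60 mm long (own x) x 48 mm wide x 28 mm high, with an upright white carrying rib along the middle of its top: rib 14 mm wide, 36 mm long, from 28 to 58 mm above the underside. 110 g. Own z is up; either end may lead.
- bay_L1 (a point): centre of the floor of a long bay of the case, 138 x 58 mm (long way along own x, own axes as the case), floor 6 mm above the desk; bay walls rise 24 mm from its floor. It is meant for one long box (128 mm).
- bay_L2 (a point): centre of the floor of a long bay of the case, 138 x 58 mm (long way along own x, own axes as the case), floor 6 mm above the desk; bay walls rise 24 mm from its floor. It is meant for one long box (128 mm).
- bay_M1 (a point): centre of the floor of a medium bay of the case, 104 x 58 mm (long way along own x, own axes as the case), floor 6 mm above the desk; bay walls rise 24 mm from its floor. It is meant for one medium box (92 mm).
- bay_M2 (a point): centre of the floor of a medium bay of the case, 104 x 58 mm (long way along own x, own axes as the case), floor 6 mm above the desk; bay walls rise 24 mm from its floor. It is meant for one medium box (92 mm).
- bay_S1 (a point): centre of the floor of a short bay of the case, 70 x 58 mm (long way along own x, own axes as the case), floor 6 mm above the desk; bay walls rise 24 mm from its floor. It is meant for one short box (60 mm).
- bay_S2 (a point): centre of the floor of a short bay of the case, 70 x 58 mm (long way along own x, own axes as the case), floor 6 mm above the desk; bay walls rise 24 mm from its floor. It is meant for one short box (60 mm).
- case: fixed open grey clamshell transport case, 222 x 192 mm, rim 30 mm above the desk, origin under its centre; long side along own x, lid hinge along its +y side. Own +x points roughly away from the robot. Rows of bays from -y to +y: long+short, medium+medium, short+long (listed towards +x), 4 mm dividers, two bays of each length
- lid (a joint): lid angle in rad: 0 = shut flush, grows as it opens, at most 2.15 (starts open, leaning back past upright). Stiff hinge (0.75 N m friction): the lid stays where it is left, even ajar, and must be pushed and pressed shut
- lid_origin (a point): middle of the lid's hinge-side lower edge, moving with the lid: a clear lid with blue edging, 222 x 192 mm, 47 mm deep overall (walls and top 5 mm thick); this point lies on the hinge axis. When shut its top face is 77 mm above the desk, it reaches from the hinge 192 mm along the case's -y, and it has 8 mm of room above the ribs of seated boxes. Own y points from the free edge to the hinge, own z out through its top face
- lid_edge (a point): point on the lid's outer (top) face, mid-length, 15 mm in from its free edge (177 mm from the hinge, 47 mm off the hinge plane): a good place to push and press
- knob_grip (a point): on the axis of the red round lock knob in the middle of the lid's outer face (96 mm from the hinge), half-way up the knob: 22 mm above the lid's face. Knob 48 mm diameter, 34 mm tall, from 5 to 39 mm above the face; beneath it a black disc 72 mm in diameter and 5 mm high with a yellow pointer. With the lid shut the knob's axis is vertical
- spindle (a joint): angle of the lock spindle (the black disc with the yellow pointer), rad, growing clockwise seen from above; it turns with the knob (0.07 N m friction) until its stop at 3.8, where the pointer stands at the green mark beside the disc
- clutch (a joint): angle by which the red knob has slipped past the spindle, rad, 0 at the start. Once the spindle is at its stop, turning the knob on clockwise overcomes the slip clutch at 0.30 N m and this angle grows (the knob and its white line turn while the yellow pointer stays): 0.35 rad is one click
- glue: bystander: yellow bottle 36 mm across, 105 mm tall, origin under it
- pens: bystander: black pen holder 85 x 85 x 90 mm with pens, origin under it
- glasses_case: bystander: terracotta glasses case 150 x 60 x 35 mm, origin under it

How it is judged:
By the outcome, as a careful person would: the job done as asked, in the order asked, and still so for the second after the job is handed in, with the robot touching nothing.
Of box_l1, box_l2, box_m1, box_m2, box_s1, box_s2 only 4 to 6 are there at a start; the rules pass over those that are not, and their reading is None.
At some moment in a run one of box_l1, box_l2, box_m1, box_m2, box_s1, box_s2 may be knocked a few centimetres aside while the robot is not near it.
Once in a run the grip may slacken for a moment while it holds something.
It also fails if it takes over 208 s, if anything falls off the work surface, if the arm or the gripper's body presses on something with over 40 N, if the wrist force passes 120 N, or if a joint passes its speed limit or range.

## Working session

There is one attempt and no reset: what is moved stays moved. The work goes in short steps, each a Python script; the robot and the scene stay as the last script left them, time stands still between calls to the robot, and variables do not carry over. Pictures are saved under pics/ and viewed, and the job is handed in when it is done.

```bash
ls; mkdir -p pics; cat > h.py <<'E'
from workcell import env
import numpy as np, cv2
from scipy.spatial.transform import Rotation as R
def shot(n,save=None):
    f=env.grab_frame(n)
    if save: cv2.imwrite('pics/%s.png'%save,f['image'])
    return f
E
python3 - <<'E'
from h import *
s=env.read_state();print(s)
for n in ['scene','side','wrist']:
    f=shot(n,n+'0');print(n,f['fx'],f['cx'],f['cy'],f['D'],f['position'],f['orientation'],f['shot'])
    for t in ['l1','l2','m1','m2','s1','s2','case','lid','lid_edge','knob_grip','glue','pens','glasses_case','bay_L1']:
        try: print(t,[(np.round(d['xyz'],3).tolist(),round(d['score'],2)) for d in env.search_frame(f,t)][:3])
        except Exception as e: print(t,e)
E
```

```text
pics
{'clock': 0.0, 'joint_positions': array([-4.91843204e+01,  2.20913246e+01,  3.79574211e-01, -2.97152921e-02,
       -6.84125038e+01, -1.48161410e+01]), 'qvel': array([ 0.01250014, -0.04888349,  0.00439559, -0.10143765,  0.07955043,
       -0.0651629 ]), 'joint_torque': array([ 8.56042407e-04, -3.90663993e+01,  1.87413025e+01,  4.21990246e+00,
        1.10645496e-02, -2.05721958e-04]), 'position': array([ 0.27372241, -0.5611906 ,  0.2214504 ]), 'tool_rot': array([-8.98728149e+01,  5.08541155e-03,  2.59885814e+01]), 'force': array([-0.91923543, -0.22300461, -0.52621684]), 'wrist_torque': array([ 0.05407739,  0.06348443, -0.09242225]), 'opening': 1.0006159267726051}
scene 435.03690271645894 253.5790621646027 186.58789994814333 [-0.0921888  0.         0.         0.         0.       ] [1.10604312 0.50828944 0.93824591] [3.90065868e+01 1.11941865e-01 1.36004004e+02] 1
l1 [([0.622, -0.07, 0.028], 0.86), ([0.452, -0.173, 0.028], 0.66)]
l2 [([0.622, -0.07, 0.028], 0.86), ([0.452, -0.173, 0.028], 0.66)]
m1 [([0.452, -0.171, 0.027], 0.88), ([0.631, -0.171, 0.022], 0.6)]
m2 [([0.452, -0.171
[... 1304 characters left out ...]
336, 0.18], 0.67)]
knob_grip [([0.52, 0.335, 0.179], 0.84)]
glue [([0.767, 0.048, 0.053], 0.61), ([0.615, -0.17, 0.03], 0.46)]
pens [([0.767, -0.114, 0.079], 0.84), ([0.53, 0.331, 0.124], 0.57)]
glasses_case [([0.74, 0.321, 0.03], 0.61), ([0.62, -0.065, 0.026], 0.59), ([0.514, 0.348, 0.102], 0.23)]
bay_L1 [([0.529, 0.328, 0.125], 0.84), ([0.451, -0.062, 0.029], 0.2)]
wrist 299.7188642947931 258.33300997300864 196.3024491785706 [-0.03961855  0.          0.          0.          0.        ] [ 0.21378756 -0.59158053  0.38421268] [-1.42605049e+01  4.22413812e-02  1.16016222e+02] 3
l1 []
l2 []
m1 []
m2 []
s1 []
s2 []
case []
lid []
lid_edge []
knob_grip []
glue []
pens []
glasses_case []
bay_L1 []
```

View pics/scene0.png

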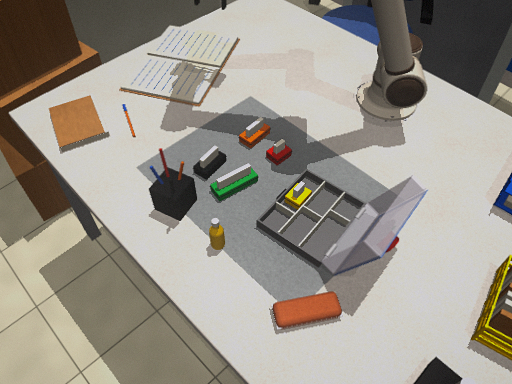

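View pics/side0.png

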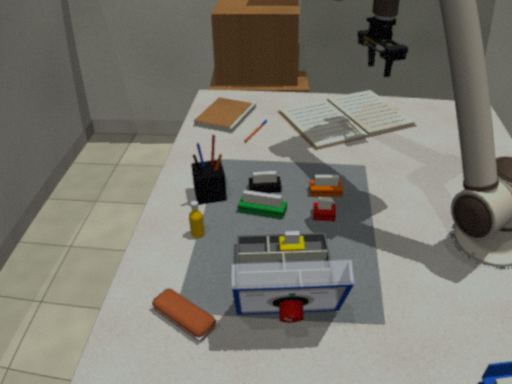

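```bash
python3 - <<'E'
from h import *
for i,p in enumerate([[0.5,-0.1,0.36],[0.5,0.12,0.36]]):
    env.goto(p,[-90,0,0])
    f=shot('wrist','w1%d'%i);print(f['position'],f['orientation'],env.read_state()['clock'])
    for t in ['l1','m1','s1','case','glue','pens']:
        print(t,[(np.round(d['xyz'],3).tolist(),round(d['score'],2)) for d in env.search_frame(f,t)][:3])
E
```

```text
[ 0.43299949 -0.10094995  0.5214154 ] [-1.42442504e+01  4.02689739e-02  8.99747171e+01] 4.225
l1 [([0.584, -0.078, 0.027], 0.61)]
m1 [([0.438, -0.176, 0.025], 0.84), ([0.45, -0.075, 0.026], 0.73), ([0.601, -0.175, 0.03], 0.71)]
s1 [([0.446, -0.074, 0.025], 0.83), ([0.528, 0.072, 0.031], 0.58)]
case [([0.513, 0.198, 0.022], 0.91), ([0.504, 0.28, 0.035], 0.15)]
glue [([0.755, 0.025, 0.014], 0.64)]
pens [([0.73, -0.154, 0.048], 0.73)]
[0.4330344  0.11896844 0.5217518 ] [-1.42805889e+01  5.56280473e-02  9.00066534e+01] 5.4583
l1 [([0.583, -0.07, 0.028], 0.76)]
m1 [([0.586, -0.169, 0.026], 0.81), ([0.437, -0.172, 0.028], 0.74), ([0.509, 0.265, 0.026], 0.69)]
s1 [([0.449, -0.063, 0.028], 0.75), ([0.525, 0.078, 0.032], 0.62), ([0.581, -0.071, 0.028], 0.21)]
case [([0.505, 0.263, 0.032], 0.86), ([0.445, -0.062, 0.025], 0.35)]
glue []
pens [([0.507, 0.261, 0.028], 0.42)]
```

View pics/w10.png

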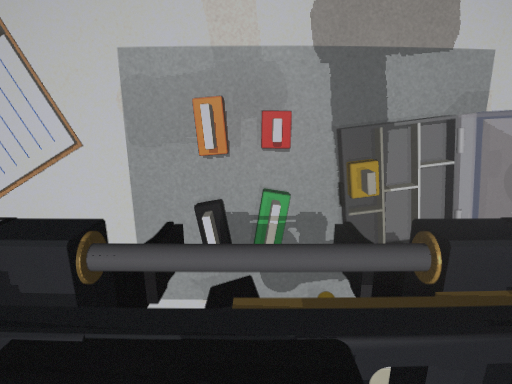

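View pics/w11.png

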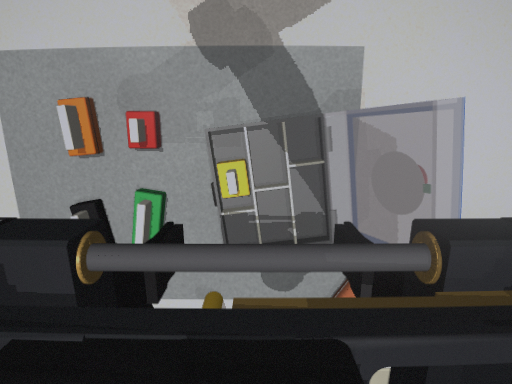

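```bash
cat >> h.py <<'E'
def K(f): return np.array([[f['fx'],0,f['cx']],[0,f['fy'],f['cy']],[0,0,1.]])
def proj(f,P):
    P=np.asarray(P,float).reshape(-1,3)
    Rc=R.from_euler('xyz',f['orientation'],degrees=True).as_matrix()
    q=(P-np.asarray(f['position']))@Rc
    q=q*[1,-1,-1]
    uv,_=cv2.projectPoints(q.reshape(-1,1,3),np.zeros(3),np.zeros(3),K(f),np.array(f['D'],float))
    return uv.reshape(-1,2)
def unproj(f,uv,z):
    uv=np.asarray(uv,float).reshape(-1,1,2)
    n=cv2.undistortPoints(uv,K(f),np.array(f['D'],float)).reshape(-1,2)
    d=np.c_[n[:,0],-n[:,1],-np.ones(len(n))]
    Rc=R.from_euler('xyz',f['orientation'],degrees=True).as_matrix()
    d=d@Rc.T; p=np.asarray(f['position'])
    return p+d*((z-p[2])/d[:,2])[:,None]
E
python3 - <<'E'
from h import *
env.goto([0.66,0.15,0.36],[-90,0,0])
f=shot('wrist','w20')
import pickle;pickle.dump(f,open('w20.pkl','wb'))
env.goto([0.66,-0.12,0.36],[-90,0,0])
f=shot('wrist','w21')
pickle.dump(f,open('w21.pkl','wb'))
for n in ['w20','w21']:
    im=cv2.imread('pics/%s.png'%n); cv2.imwrite('pics/%sb.png'%n,cv2.resize(im[:220],(800,344),interpolation=cv2.INTER_CUBIC))
E
```

```text
(no output)
```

View pics/w20b.png

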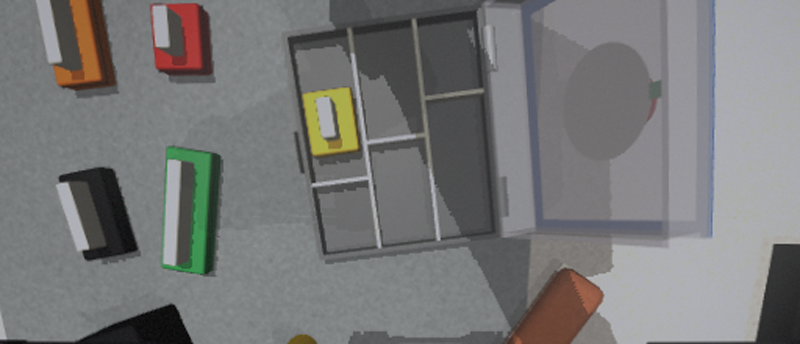

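View pics/w21b.png

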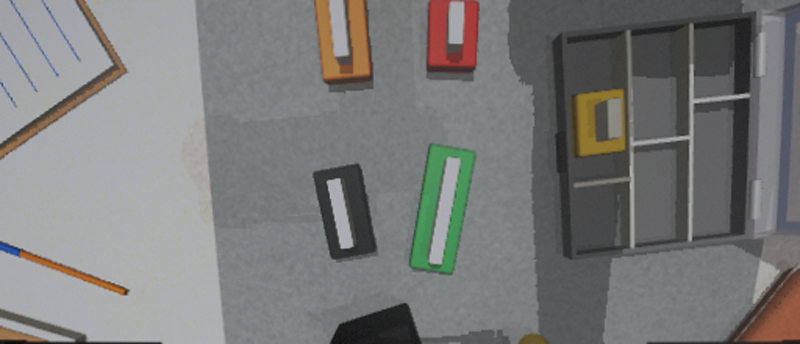

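```bash
cat > fitcase.py <<'E'
from h import *
import pickle
from scipy.optimize import least_squares
f=pickle.load(open('w20.pkl','rb'))
pts=[((34,-31),(369,181)),((0,-31),(368,142)),((0,31),(424,136)),((-34,31),(426,98)),((-34,91),(484,91)),((34,-91),(312,185)),((-106,-31),(350,30)),((106,-31),(380,247)),((-106,31),(415,19)),((106,31),(438,239)),((-111,-96),(289,37)),((111,-96),(325,260))]
c=np.array([p[0] for p in pts])/1000; uv=np.array([p[1] for p in pts])*[512/800.,220/344.]
W=unproj(f,uv,0.030)[:,:2]
def model(p,c): 
    a=p[2];Rm=np.array([[np.cos(a),-np.sin(a)],[np.sin(a),np.cos(a)]]);return c@Rm.T+p[:2]
r=least_squares(lambda p:(model(p,c)-W).ravel(),[0.53,0.18,0],loss='soft_l1',f_scale=0.002)
print(r.x,np.degrees(r.x[2]));print(np.round((model(r.x,c)-W)*1000,1).tolist())
for n in ['w20','w21']:
    g=pickle.load(open(n+'.pkl','rb'));im=g['image'].copy();im=cv2.resize(im,None,fx=2,fy=2)
    def L(a,b,z=.03):
        A=np.array([a,b])/1000; q=np.c_[model(r.x,A),[z,z]];q=proj(g,q)*2
        cv2.line(im,*[tuple(int(round(v)) for v in k) for k in q],(0,0,255),1)
    for a,b in [((-111,-96),(111,-96)),((-111,96),(111,96)),((-111,-96),(-111,96)),((111,-96),(111,96)),((-106,-31),(106,-31)),((-106,31),(106,31)),((34,-91),(34,-31)),((0,-31),(0,31)),((-34,31),(-34,91))]: L(a,b)
    cv2.imwrite('pics/%sfit.png'%n,im[:440,300:1000] if n=='w20' else im[:440,324:1024])
np.save('case.npy',r.x)
E
python3 fitcase.py
```

```text
[0.54513059 0.14194257 0.12510841] 7.168183920647885
[[-3.0, 2.0], [1.1, -1.9], [-1.0, 3.8], [0.8, -2.1], [-0.1, 0.8], [0.7, 0.6], [-1.6, 0.4], [1.4, 0.6], [0.1, 0.0], [2.0, 1.4], [-4.2, -6.1], [0.8, -5.0]]
```

View pics/w20fit.png

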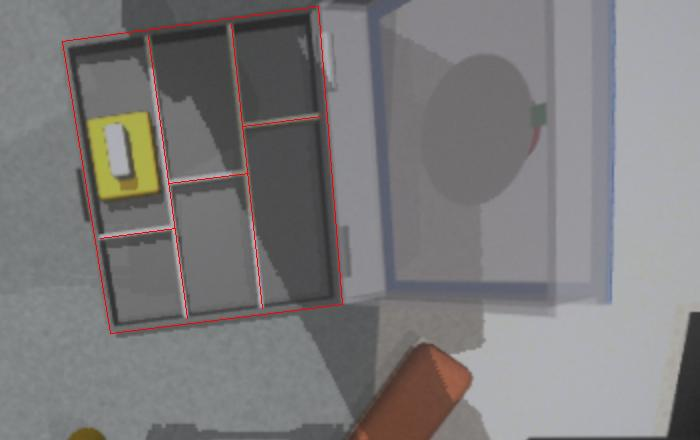

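View pics/w21fit.png

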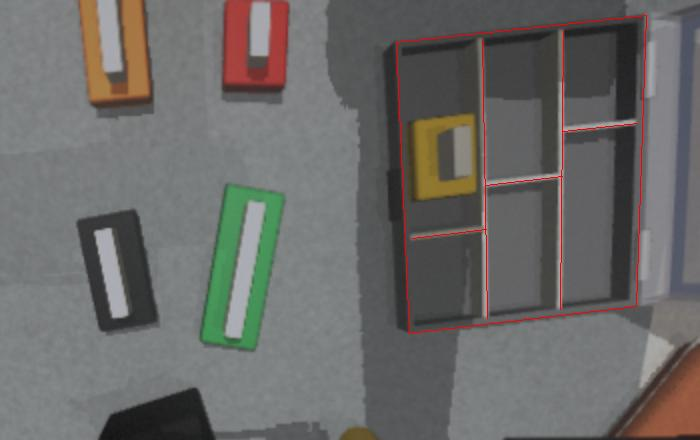

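```bash
python3 - <<'E'
import re
s=open('fitcase.py').read()
s=s.replace("def model","""g=pickle.load(open('w21.pkl','rb'))
p2=[((-106,-31),(480,38)),((106,-31),(486,317)),((-106,31),(561,28)),((106,31),(561,306)),((34,-31),(485,229)),((0,-31),(487,183)),((0,31),(562,177)),((-34,31),(563,129)),((-34,91),(636,122)),((34,-91),(411,237)),((-111,-96),(397,43)),((111,-96),(409,332)),((-111,96),(645,16)),((111,96),(638,305))]
c=np.r_[c,np.array([p[0] for p in p2])/1000]
W=np.r_[W,unproj(g,(np.array([p[1] for p in p2])+[324,0])/2.,0.030)[:,:2]]
def model""")
open('fitcase.py','w').write(s)
E
python3 fitcase.py
```

```text
[0.54474037 0.14168738 0.12723284] 7.289904709739341
[[-3.3, 1.8], [0.8, -2.2], [-1.4, 3.5], [0.3, -2.4], [-0.6, 0.5], [0.5, 0.5], [-1.9, -0.1], [1.0, 0.5], [-0.3, -0.5], [1.5, 1.4], [-4.3, -6.5], [0.5, -5.0], [0.5, 1.4], [0.4, 0.8], [1.3, 1.2], [2.1, -0.2], [-0.4, 0.6], [1.1, -1.4], [-1.2, -0.0], [0.8, -0.3], [-0.2, 0.8], [0.4, 0.6], [-1.0, -0.9], [0.8, 0.5], [-1.2, 0.3], [0.3, -1.6]]
```

```bash
cat >> h.py <<'E'
from scipy.optimize import minimize
DIM={'l':(128,104),'m':(92,68),'s':(60,36)}
def silh(f,p,kind,z0,S=4):
    L,Rb=[v/2000 for v in DIM[kind]]
    a=p[2];Rm=np.array([[np.cos(a),-np.sin(a)],[np.sin(a),np.cos(a)]])
    im=np.zeros((384*S,512*S),np.uint8)
    for hx,hy,za,zb in [(L,.024,0,.028),(Rb,.007,.028,.058)]:
        c=np.array([[sx*hx,sy*hy] for sx in(-1,1) for sy in(-1,1)])@Rm.T+p[:2]
        P=np.r_[np.c_[c,np.full(4,z0+za)],np.c_[c,np.full(4,z0+zb)]]
        h=cv2.convexHull(((proj(f,P)+.5)*S-.5).astype(np.float32))
        cv2.fillConvexPoly(im,np.round(h).astype(np.int32),255)
    return cv2.resize(im,(512,384),interpolation=cv2.INTER_AREA).astype(np.float32)/255
def masks(f,thing,center=None,kind='s'):
    out=[]
    for d in env.trace(f,thing):
        m=d['mask'];v,u=np.nonzero(m)
        if len(u)<40: continue
        c=unproj(f,[[u.mean(),v.mean()]],.03)[0,:2]
        out.append((m,c,d['score'],len(u)))
    return out
COL={'l1':lambda h,s,v:(h>95)&(h<135)&(s>90),'l2':lambda h,s,v:(h>45)&(h<85)&(s>90),'m1':lambda h,s,v:(h>=7)&(h<19)&(s>130),'s1':lambda h,s,v:((h<7)|(h>172))&(s>130),'s2':lambda h,s,v:(h>=20)&(h<35)&(s>110),'m2':lambda h,s,v:(v<75)&(s<90)}
def fitbox(f,name,mask,z0=0.0):
    kind=name[0]
    v,u=np.nonzero(mask)
    W=unproj(f,np.c_[u,v],z0+.028)[:,:2].astype(np.float32)
    (cx,cy),(w,h),ang=cv2.minAreaRect(W*1000)
    if h>w: ang+=90
    m=mask.astype(np.float32)
    def cost(q):
        s=silh(f,q*[1,1,1],kind,z0);return 1-np.minimum(s,m).sum()/np.maximum(s,m).sum()
    best=None
    for da in ((0,90) if kind=='s' else (0,)):
        a=np.radians(ang+da); a=(a+np.pi/2)%np.pi-np.pi/2
        x0=np.array([W[:,0].mean(),W[:,1].mean(),a])
        r=minimize(cost,x0,method='Nelder-Mead',options=dict(initial_simplex=x0+np.array([[0,0,0],[.008,0,0],[0,.008,0],[0,0,.12]]),xatol=1e-4,fatol=1e-4,maxiter=120))
        if best is None or r.fun<best.fun: best=r
    a=(best.x[2]+np.pi/2)%np.pi-np.pi/2
    return np.array([best.x[0],best.x[1],np.degrees(a)]),1-best.fun
def overlay(f,fits,fn):
    im=f['image'].copy()
    for name,p,z0 in fits:
        s=silh(f,[p[0],p[1],np.radians(p[2])],name[0],z0)>.5
        cs,_=cv2.findContours(s.astype(np.uint8),cv2.RETR_EXTERNAL,cv2.CHAIN_APPROX_NONE)
        cv2.drawContours(im,cs,-1,(255,0,255),1)
    cv2.imwrite('pics/%s.png'%fn,cv2.resize(im[:230],(800,359)))
def find(f,name,near,z0=0.0,tol=.06):
    """best mask of the class near a place"""
    t=masks(f,name); t=[m for m in t if np.hypot(*(m[1]-np.array(near)[:2]))<tol]
    if not t: return None
    m=t[0]; p,q=fitbox(f,name,m[0],z0); return p,q,m[2]
E
python3 - <<'E'
from h import *
import pickle
f=pickle.load(open('w21.pkl','rb'));g=pickle.load(open('w20.pkl','rb'))
fits=[]
for F,nm in ((f,'w21'),(g,'w20')):
  fits=[]
  for n,near,z in [('m1',(.44,-.17),0),('m2',(.59,-.17),0),('l2',(.58,-.07),0),('s1',(.44,-.065),0),('s2',(.525,.08),.006)]:
    r=find(F,n,near,z); print(nm,n,None if r is None else (np.round(r[0],4),round(r[1],3),r[2]))
    if r: fits.append((n,r[0],z))
  overlay(F,fits,nm+'ov')
E
```

```text
w21 m1 (array([ 0.441 , -0.1794,  4.9044]), np.float64(0.964), 0.71)
w21 m2 (array([ 0.6173, -0.1818, 11.1512]), np.float64(0.932), 0.75)
w21 l2 (array([ 0.6154, -0.0805, -9.3375]), np.float64(0.97), 0.6)
w21 s1 (array([ 0.4454, -0.0731, -0.6436]), np.float64(0.952), 0.76)
w21 s2 (array([0.5292, 0.0754, 7.6592]), np.float64(0.887), 0.58)
w20 m1 (array([ 0.4412, -0.1797,  6.0383]), np.float64(0.945), 0.7)
w20 m2 (array([ 0.6184, -0.1824, 10.5909]), np.float64(0.955), 0.7)
w20 l2 (array([ 0.6151, -0.0798, -8.7825]), np.float64(0.937), 0.82)
w20 s1 (array([ 0.4478, -0.0721, -1.1094]), np.float64(0.912), 0.67)
w20 s2 (array([0.528 , 0.0762, 6.8326]), np.float64(0.952), 0.77)
```

```bash
cd pics; python3 -c "
import cv2,numpy as np
cv2.imwrite('ov.png',cv2.resize(np.vstack([cv2.imread('w21ov.png')[:290],cv2.imread('w20ov.png')[:290]]),(800,580)))"
```

```text
(no output)
```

View pics/ov.png

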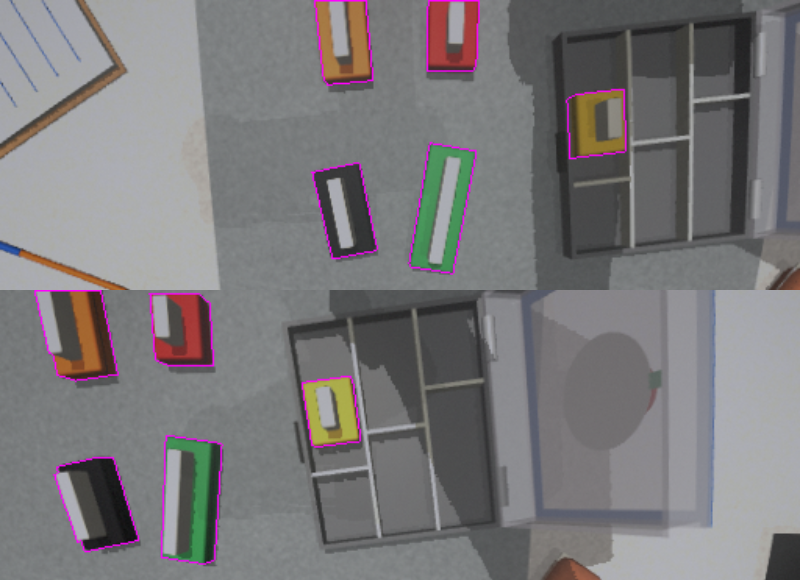

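```bash
cat >> h.py <<'E'
CASE=np.load('case.npy'); CY=np.degrees(CASE[2])
def c2w(x,y):
    a=CASE[2];return np.array([CASE[0]+x*np.cos(a)-y*np.sin(a),CASE[1]+x*np.sin(a)+y*np.cos(a)])
BAY={'L1':(-.037,-.062),'S1':(.071,-.062),'M1':(-.054,0),'M2':(.054,0),'S2':(-.071,.062),'L2':(.037,.062)}
GH=.033; ZC=.15
def st(tag=''):
    s=env.read_state();print(tag,'t%.1f'%s['clock'],'pos',np.round(s['position'],4),'rot',np.round(s['tool_rot'],1),'F',np.round(s['force'],1),'op %.3f'%s['opening']);return s
def pick(p,z0,dyaw=0,opening=.6,force=30):
    rot=[-90,0,p[2]+dyaw]
    env.goto([p[0],p[1],ZC],rot); env.gripper_to(opening)
    hit=env.move_straight([p[0],p[1],z0+GH],force_limit=12); 
    if hit: st('HIT going down')
    env.gripper_to(0.0,force); st('gripped')
    env.move_straight([p[0],p[1],ZC],rate=.12); return st('lifted')
def place(bay,dyaw=0,opening=.45,off=(0,0)):
    x,y=c2w(BAY[bay][0]+off[0],BAY[bay][1]+off[1]); rot=[-90,0,CY+dyaw]
    q=env.read_state()['position']
    env.move_straight([x,y,ZC],rot,rate=.15); s=st('over')
    if s['opening']<.1: print('LOST'); return False
    env.move_straight([x,y,.006+GH+.012],rate=.1); 
    hit=env.move_straight([x,y,.006+GH-.002],rate=.03,force_limit=6); s=st('down hit=%s'%hit)
    if s['position'][2]>.006+GH+.006: print('HIGH'); return False
    env.gripper_to(opening); env.move_straight([x,y,ZC]); st('released'); return True
E
python3 - <<'E'
from h import *
s=pick([.5286,.0757,7.3],.006)
if s['opening']>.1: place('S1')
E
```

```text
gripped t11.8 pos [0.5287 0.0758 0.0391] rot [-90.   -0.    7.3] F [-0.3 -0.6  0.3] op 0.157
lifted t12.9 pos [0.5279 0.0755 0.1491] rot [-90.    0.1   7.3] F [ 0.1 -0.1 -1.7] op 0.157
over t13.7 pos [0.6221 0.089  0.1493] rot [-90.    0.1   7.3] F [-1.1  1.  -0.4] op 0.158
down hit=True t15.2 pos [0.623  0.0892 0.039 ] rot [-90.   -0.    7.3] F [-0.9 -0.4  2.4] op 0.158
released t16.9 pos [0.6222 0.089  0.1489] rot [-90.    0.2   7.3] F [ 0.2  0.8 -0.7] op 0.449
```

```bash
cat >> h.py <<'E'
def look(name,near,z0=0.,fn=None,pos=(.66,-.05,.36)):
    env.goto(list(pos),[-90,0,0]); env.dwell(.15)
    f=shot('wrist'); r=find(f,name,near,z0)
    print(name,None if r is None else (np.round(r[0],4),round(r[1],3),r[2]))
    if fn: overlay(f,[(name,r[0],z0)] if r else [],fn)
    return (r,f)
E
python3 - <<'E'
from h import *
r,f=look('l2',(.615,-.08),0,'g1')
find(f,'s2',c2w(*BAY['S1']),.006) and print(find(f,'s2',c2w(*BAY['S1']),.006),c2w(*BAY['S1']))
if r and r[1]>.9:
    s=pick(r[0],0)
    if s['opening']>.1: place('L1')
E
```

```text
l2 (array([ 0.6154, -0.0802, -9.445 ]), np.float64(0.972), 0.9)
(array([0.62242654, 0.08822402, 8.61465881]), np.float64(0.9255079030990601), 0.69) [0.62303364 0.08919772]
gripped t21.3 pos [ 0.6153 -0.0802  0.033 ] rot [-90.    0.   -9.4] F [ 0.1 -0.3  0.5] op 0.158
lifted t22.5 pos [ 0.6146 -0.0802  0.1489] rot [-90.    0.1  -9.5] F [-0.5 -0.3 -1.1] op 0.155
over t23.9 pos [0.5162 0.0751 0.15  ] rot [-90.   -0.    7.3] F [ 0.2 -0.7 -1.2] op 0.156
down hit=True t25.4 pos [0.5159 0.0755 0.0389] rot [-90.   -0.    7.3] F [-0.2  0.9  2.4] op 0.159
released t27.1 pos [0.5151 0.0753 0.1491] rot [-90.    0.2   7.2] F [0.5 0.7 0.3] op 0.451
```

View pics/g1.png

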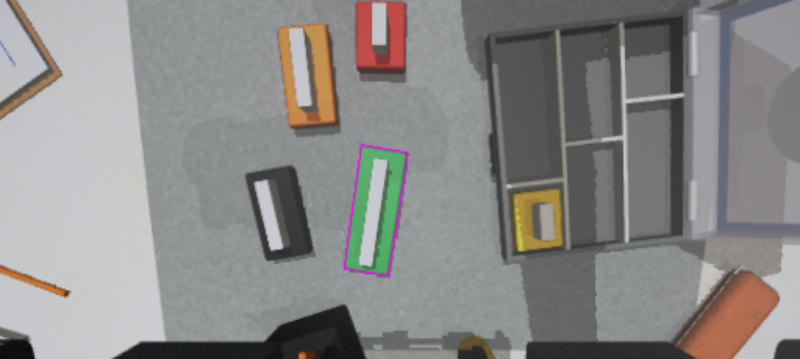

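```bash
python3 - <<'E'
from h import *
for n,near,b in (('m2',(.618,-.182),'M2'),('m1',(.441,-.18),'M1')):
    r,f=look(n,near,0,'k_'+n)
    if not(r and r[1]>.88): break
    s=pick(r[0],0)
    if s['opening']<.1 or not place(b): break
E
```

```text
m2 (array([ 0.6176, -0.182 , 10.4235]), np.float64(0.946), 0.78)
gripped t31.6 pos [ 0.6175 -0.1819  0.033 ] rot [-90.    0.   10.4] F [0.6 0.4 0.6] op 0.160
lifted t32.8 pos [ 0.6169 -0.1818  0.1489] rot [-90.    0.1  10.4] F [-0.8 -0.2 -2.4] op 0.161
over t35.1 pos [0.5983 0.1479 0.15  ] rot [-90.    0.    7.2] F [ 0.6 -0.2 -1.4] op 0.160
down hit=True t36.7 pos [0.5983 0.1487 0.0388] rot [-90.   -0.    7.3] F [-0.1  0.8  4.4] op 0.160
released t38.4 pos [0.5975 0.1483 0.1489] rot [-90.    0.2   7.2] F [-0.4  0.7 -0.6] op 0.450
m1 (array([ 0.4844, -0.1454,  4.3266]), np.float64(0.955), 0.93)
gripped t43.1 pos [ 0.4844 -0.1453  0.033 ] rot [-90.    0.    4.3] F [-0.7  0.2  0.8] op 0.155
lifted t44.2 pos [ 0.4837 -0.1453  0.1492] rot [-90.    0.1   4.3] F [-0.6  0.7 -0.5] op 0.159
over t46.2 pos [0.4911 0.1343 0.15  ] rot [-90.    0.    7.2] F [ 0.4  0.1 -1.8] op 0.158
down hit=True t47.8 pos [0.4912 0.135  0.0389] rot [-90.   -0.    7.3] F [-0.2 -0.5  3.9] op 0.157
released t49.5 pos [0.4905 0.1345 0.1491] rot [-90.    0.2   7.2] F [ 0.2 -0.2  0.2] op 0.448
```

View pics/k_m1.png

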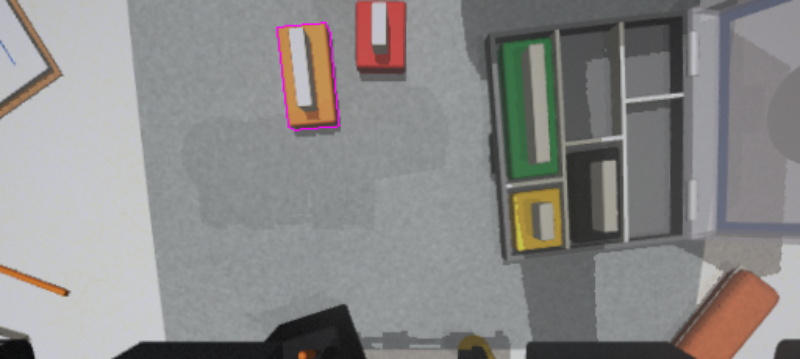

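```bash
python3 - <<'E'
from h import *
r,f=look('s1',(.445,-.073),0,'k_s1',pos=(.6,-.02,.36))
print(env.read_state()['joint_positions'].round(1))
x,y=c2w(*BAY['S2'])
for p in ([r[0][0],r[0][1],.033],[r[0][0],r[0][1],.15],[x,y,.15],[x,y,.039]):
    for d in (90,-90): print(d,np.round(env.inverse_kinematics(p,[-90,0,CY+d]),1))
E
```

```text
s1 (array([ 0.4469, -0.0728, -1.9182]), np.float64(0.946), 0.75)
[  13.6   16.3   11.3   -0.   -85.  -103.5]
90 [ 11.4  19.9 -36.8   0.  -33.3  -4.1]
-90 [ 11.4  19.9 -36.8   0.  -33.3 175.9]
90 [ 11.4   9.4 -28.9   0.  -51.7  -4.1]
-90 [ 11.4   9.4 -28.9   0.  -51.7 175.9]
90 [ 41.   14.4 -22.2   0.  -53.4 -33.7]
-90 [ 41.   14.4 -22.2   0.  -53.4 146.3]
90 [ 41.   23.2 -29.3  -0.  -37.5 -33.7]
-90 [ 41.   23.2 -29.3   0.  -37.5 146.3]
```

View pics/k_s1.png

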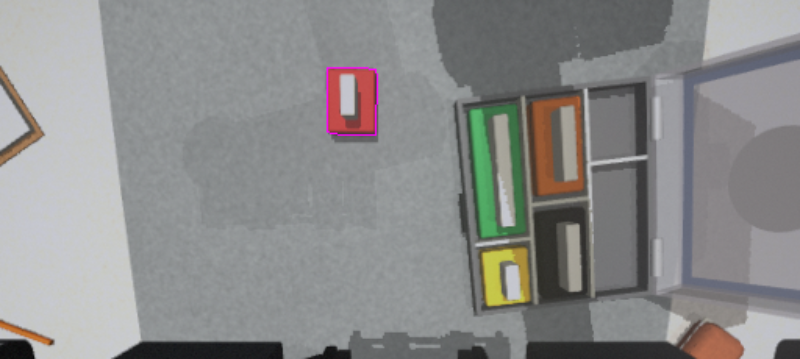

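```bash
python3 - <<'E'
from h import *
s=pick([.4469,-.0728,-1.5],0,dyaw=90,opening=.7)
if s['opening']>.35: place('S2',dyaw=90,opening=.56)
env.goto([.62,.0,.36],[-90,0,0]);env.dwell(.15)
f=shot('wrist');overlay(f,[(n,[*c2w(*BAY[b]),CY],.006) for n,b in (('s2','S1'),('l2','L1'),('m2','M2'),('m1','M1'),('s1','S2'))],'packed')
shot('scene','sc2')
E
```

```text
gripped t54.4 pos [ 0.447  -0.0728  0.0333] rot [-90.   -0.   88.5] F [-1.7  0.1  3.3] op 0.409
lifted t55.5 pos [ 0.4462 -0.0728  0.1492] rot [-89.9   0.   88.5] F [-0.5 -0.2 -1.6] op 0.413
over t57.5 pos [0.4664 0.1936 0.15  ] rot [-90.    0.   97.2] F [ 1.   0.7 -0.5] op 0.412
down hit=True t59.0 pos [0.4665 0.1942 0.0392] rot [-90.    0.   97.3] F [-0.3  0.4  3.1] op 0.410
released t60.5 pos [0.4658 0.1938 0.1491] rot [-89.8   0.1  97.3] F [0.  0.2 0. ] op 0.562
```

View pics/packed.png

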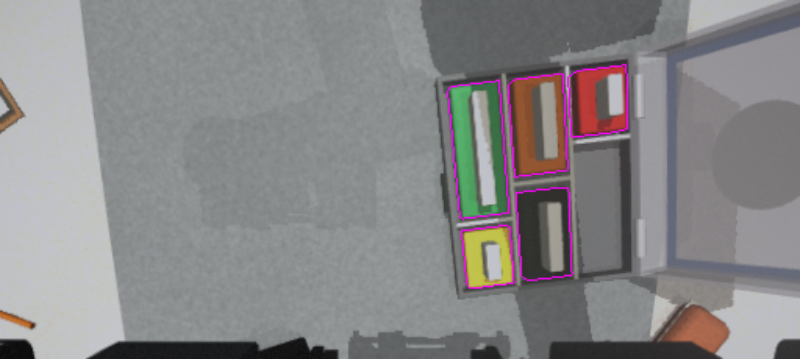

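View pics/sc2.png

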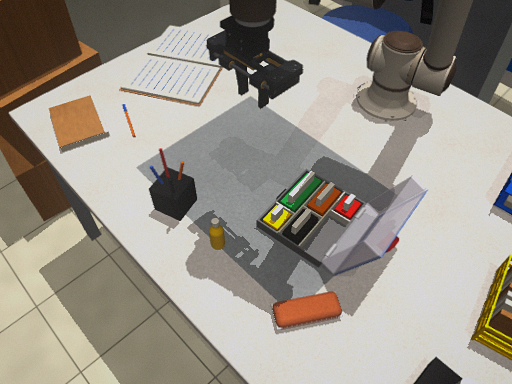

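```bash
cat >> h.py <<'E'
def lidpt(x,r,n,th):
    """case-x, distance from hinge, off the hinge plane -> world"""
    y=.096-r*np.cos(th)+n*np.sin(th); z=.030+r*np.sin(th)+n*np.cos(th)
    return np.array([*c2w(x,y),z])
def lidlines(f,th,im,S,col):
    c=lambda x,r,n:tuple(np.round(proj(f,lidpt(x,r,n,th))[0]*S).astype(int))
    for n in (0,.047):
        P=[c(-.111,0,n),c(.111,0,n),c(.111,.192,n),c(-.111,.192,n)]
        cv2.polylines(im,[np.array(P,np.int32)],True,col,1)
    for x in(-.111,.111): cv2.line(im,c(x,.192,0),c(x,.192,.047),col,1)
    k=[c(.024*np.cos(a),.096+.024*np.sin(a),.039) for a in np.linspace(0,6.28,24)]
    cv2.polylines(im,[np.array(k,np.int32)],True,col,1)
E
python3 - <<'E'
from h import *
f=shot('side');g=shot('scene')
out=[]
for th,c in ((1.8,(0,0,255)),(1.95,(0,255,0)),(2.1,(255,0,255))):
    row=[]
    for F,(u0,v0,w,h) in ((f,(200,220,180,120)),(g,(240,160,200,133))):
        S=2;im=cv2.resize(F['image'],None,fx=S,fy=S);lidlines(F,th,im,S,c)
        row.append(cv2.resize(im[v0*S:(v0+h)*S,u0*S:(u0+w)*S],(300,200)))
    out.append(np.hstack(row))
cv2.imwrite('pics/lid1.png',np.vstack(out))
E
```

```text
(no output)
```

View pics/lid1.png

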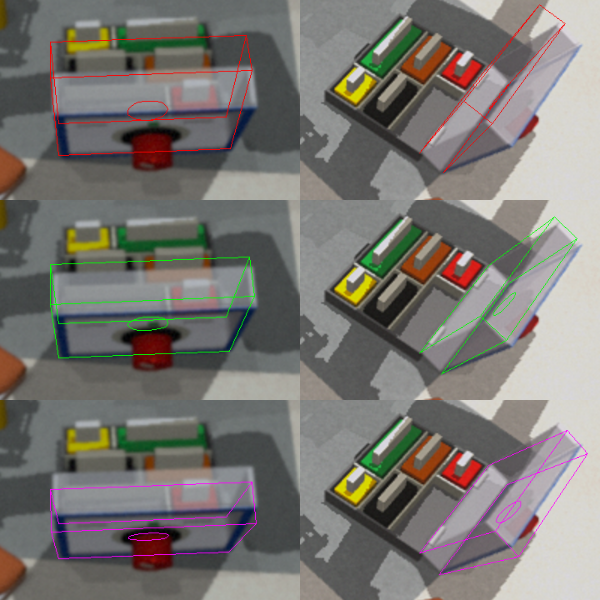

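```bash
cat > lid.py <<'E'
from h import *
rot=[-90,0,CY+90]
def tcp(th,back=0.):
    p=lidpt(0,.177,.047,th)
    a=CASE[2];yv=np.array([-np.sin(a),np.cos(a),0])
    return p+yv*(.0095*np.sin(th)+back)
ths=np.radians([114,106,98,90,82,74,66,58,50,42,34,26,18,11,5,0])
for th in ths:
    q=env.inverse_kinematics(tcp(th),rot)
    if q is None: print('unreach',th)
env.gripper_to(0,30)
p=tcp(ths[0],.05)
env.goto([p[0],p[1],.33],rot)
env.move_straight(p,force_limit=10);st('behind')
for th in ths:
    hit=env.move_straight(tcp(th),rate=.12,force_limit=30);st('%d %s'%(np.degrees(th),hit))
    if hit: break
shot('scene','lid2');shot('side','lid2s')
E
python3 lid.py; cd pics; python3 -c "
import cv2,numpy as np
cv2.imwrite('lid2b.png',np.hstack([cv2.imread('lid2.png')[100:330,150:512],cv2.imread('lid2s.png')[100:330,150:512]]))"
```

```text
behind t65.9 pos [0.5111 0.4095 0.1738] rot [-90.1  -0.1  97.3] F [-0.2  1.5 -0.6] op 0.000
114 False t66.5 pos [0.5183 0.3609 0.1758] rot [-90.4  -0.4  97.3] F [-1.1  5.5  4.2] op 0.006
106 False t66.8 pos [0.52   0.3386 0.1883] rot [-90.1  -0.1  97.2] F [0.7 2.2 1.4] op 0.007
98 False t67.2 pos [0.5219 0.3157 0.198 ] rot [-89.9   0.1  97.2] F [-0.8  1.4 -0.3] op 0.005
90 False t67.5 pos [0.5251 0.2921 0.2065] rot [-89.9   0.1  97.3] F [-0.1  0.7 -0.3] op 0.009
82 False t67.9 pos [0.5285 0.2675 0.2117] rot [-90.    0.1  97.3] F [0.7 0.1 0.9] op 0.006
74 False t68.3 pos [0.5319 0.242  0.213 ] rot [-90.    0.1  97.3] F [-0.7 -0.4 -0.4] op 0.005
66 False t68.6 pos [0.5352 0.2163 0.2108] rot [-90.    0.1  97.3] F [-0.2  0.3  0.7] op 0.007
58 False t69.0 pos [0.5385 0.1909 0.205 ] rot [-90.    0.1  97.3] F [-0.5  0.7 -0.7] op 0.002
50 False t69.4 pos [0.5415 0.1664 0.1958] rot [-90.    0.1  97.3] F [ 0.  -0.9 -0.2] op 0.004
42 False t69.7 pos [0.5443 0.1434 0.1833] rot [-89.9   0.1  97.3] F [-1.1 -0.  -0.1] op 0.006
34 False t70.1 pos [0.5469 0.1221 0.1677] rot [-89.9   0.1  97.3] F [ 0.4  0.  -0.7] op 0.007
26 False t70.5 pos [0.5492 0.1032 0.1495] rot [-89.9   0.   97.3] F [-0.7  0.6  0. ] op 0.004
18 False t70.8 pos [0.5513 0.0869 0.1292] rot [-89.9   0.   97.3] F [-0.1  0.2  0. ] op 0.006
11 False t71.2 pos [0.5528 0.075  0.1097] rot [-89.9   0.   97.3] F [-0.4  0.4  0.8] op 0.009
5 False t71.5 pos [0.5539 0.0667 0.0921] rot [-89.9   0.   97.3] F [ 0.5 -0.5 -0.9] op 0.003
0 False t71.8 pos [0.5554 0.0615 0.0775] rot [-90.   -0.   97.3] F [-0.2 -0.4  0.9] op 0.007
```

View pics/lid2b.png

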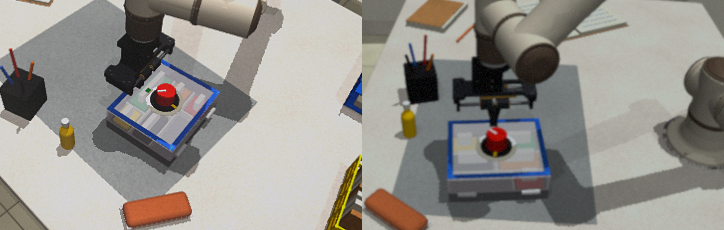

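```bash
python3 - <<'E'
from h import *
p=env.read_state()['position']
hit=env.move_straight([p[0],p[1],.055],rate=.03,force_limit=38);st('press %s'%hit)
env.dwell(.5);st('held')
env.move_straight([p[0],p[1],.15]);st()
env.move_straight([p[0],p[1],.30]);
f=shot('scene');g=shot('side')
row=[]
for F,(u0,v0,w,h) in ((f,(240,140,200,150)),(g,(200,170,200,150))):
    S=3;im=cv2.resize(F['image'],None,fx=S,fy=S);im0=im.copy();lidlines(F,0,im,S,(255,0,255))
    c=lambda i:cv2.resize(i[v0*S:(v0+h)*S,u0*S:(u0+w)*S],(400,300)); row.append(np.vstack([c(im0),c(im)]))
cv2.imwrite('pics/lid3.png',np.hstack(row))
for F in (f,g): print([ (np.round(d['xyz'],3),d['score']) for d in env.search_frame(F,'knob_grip')[:2]])
print(lidpt(0,.096,.039,0))
E
```

```text
press True t72.2 pos [0.5556 0.0615 0.0774] rot [-90.    0.1  97.4] F [-1.7  1.3  6.4] op 0.006
held t72.7 pos [0.5556 0.0615 0.0774] rot [-90.    0.1  97.4] F [-0.4  0.7  5. ] op 0.006
 t73.4 pos [0.5544 0.0614 0.149 ] rot [-89.9   0.1  97.4] F [-0.4  0.1 -1. ] op 0.006
[(array([0.566, 0.154, 0.077]), 0.79)]
[(array([0.542, 0.175, 0.077]), 0.79), (array([0.536, 0.186, 0.076]), 0.26)]
[0.54474037 0.14168738 0.069     ]
```

View pics/lid3.png

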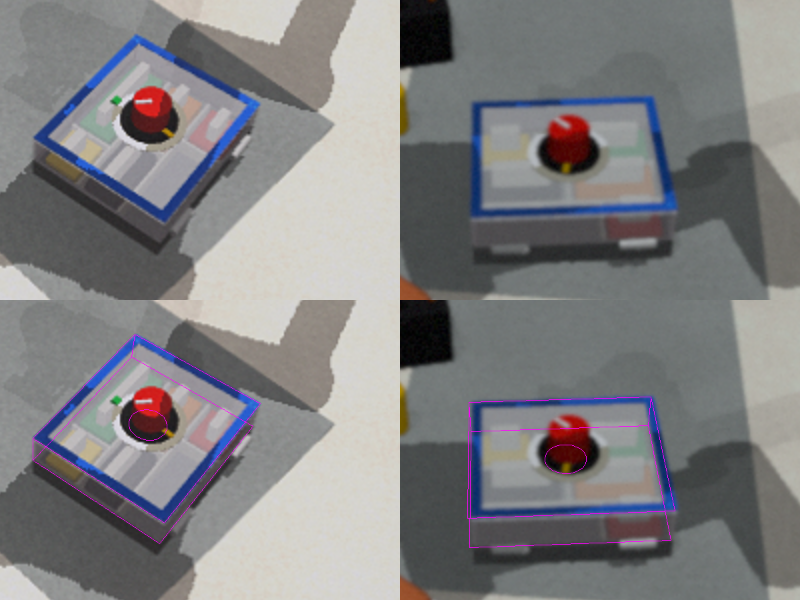

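```bash
cat > knob.py <<'E'
from h import *
rot=[-90,0,CY+90]
p=tuple(lidpt(0,.177,.047,0)[:2])
env.move_straight([*p,.09],rate=.15)
z0=env.read_state()
hit=env.move_straight([*p,.055],rate=.02,force_limit=55);st('press %s'%hit)
env.dwell(.3);env.move_straight([*p,.30],rate=.2)
k=c2w(0,0)
q=env.inverse_kinematics([*k,.17],[-90,0,CY]);print(np.round(q,1))
q=np.array(q);q[5]=150
env.set_joints(q); st('above'); env.gripper_to(.8)
s=env.read_state()
env.move_straight([*k,.087],rate=.1,force_limit=10);s=st('at knob');print(s['joint_positions'].round(1))
f=shot('wrist','knobw')
env.gripper_to(0,55);st('grip')
E
python3 knob.py
```

```text
press True t77.3 pos [0.5553 0.0613 0.0774] rot [-90.    0.2  97.6] F [-0.9  0.8  7.3] op 0.006
[  31.1   18.5  -12.8   -0.   -58.6 -113.8]
above t81.3 pos [0.5448 0.1417 0.1701] rot [-90.    0.  -88.9] F [ 0.  -0.2  0.3] op 0.004
at knob t83.6 pos [0.5453 0.1419 0.0876] rot [-89.9   0.  -88.9] F [-0.6 -0.8 -0.2] op 0.804
[ 31.1  23.8 -18.5   0.  -47.7 150. ]
grip t84.2 pos [0.544  0.1416 0.0872] rot [-90.1  -0.  -88.9] F [-3.8  1.2  3. ] op 0.542
```

View pics/knobw.png

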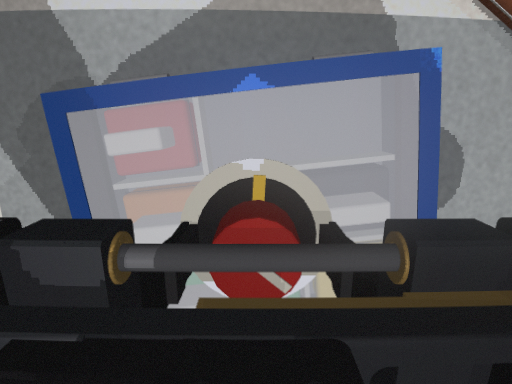

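```bash
python3 - <<'E'
from h import *
q=np.array(env.read_state()['joint_positions'])
q=q.copy()
tot=265;n=9
q5=q[5]
for i in range(1,n+1):
    qq=q.copy();qq[5]=q5-tot*i/n
    env.set_joints(qq)
    s=env.read_state();print(round(s['clock'],1),round(tot*i/n),s['joint_positions'][5].round(1),'F',s['force'].round(1),'T',s['wrist_torque'].round(2),'j6',s['joint_torque'][5].round(3),'op',round(s['opening'],3))
shot('scene','turn1')
E
```

```text
84.7 29 120.7 F [-0.8 -0.6  1.2] T [-0.21  0.25 -0.06] j6 0.037 op 0.542
85.3 59 91.3 F [ 0.9 -2.4  0.3] T [-0.77 -0.3   0.03] j6 0.006 op 0.543
85.9 88 61.8 F [ 3.2 -4.8 -0. ] T [-1.46 -0.83 -0.1 ] j6 0.06 op 0.541
86.4 118 32.4 F [ 3.6 -5.5 -0. ] T [-1.69 -0.82 -0.07] j6 0.052 op 0.541
87.0 147 2.9 F [ 2.2 -6.7  0. ] T [-1.77 -0.72 -0.05] j6 0.053 op 0.539
87.5 177 -26.5 F [ 2.  -6.6  1.5] T [-1.73 -0.56 -0.08] j6 0.059 op 0.542
88.1 206 -55.9 F [ 1.9 -5.6  1.2] T [-1.67 -0.38 -0.02] j6 0.061 op 0.539
88.7 236 -85.3 F [ 0.2 -5.9  2.5] T [-1.63 -0.06 -0.12] j6 0.059 op 0.536
89.2 265 -114.8 F [-1.9 -4.8  3.1] T [-1.52  0.41 -0.01] j6 -0.04 op 0.54
```

```bash
python3 - <<'E'
from h import *
q=np.array(env.read_state()['joint_positions'])
for a in (-125,-135,-145,-155,-165,-172):
    qq=q.copy();qq[5]=a
    env.set_joints(qq)
    s=env.read_state();print(round(s['clock'],1),s['joint_positions'][5].round(1),'T',s['wrist_torque'].round(2),'j6',s['joint_torque'][5].round(3),'op',round(s['opening'],3))
env.gripper_to(.8)
env.move_straight([*c2w(0,0),.2]);env.move_straight([.50,-.05,.30])
f=shot('scene');g=shot('side')
row=[cv2.resize(F['image'][v0:v0+90,u0:u0+120],(400,300),interpolation=cv2.INTER_CUBIC) for F,(u0,v0) in ((f,(260,170)),(g,(230,200)))]
cv2.imwrite('pics/turn2.png',np.hstack(row))
E
```

```text
89.5 -124.7 T [-1.14  0.1   0.01] j6 -0.009 op 0.542
89.8 -134.7 T [-0.97  0.22 -0.01] j6 -0.02 op 0.538
90.1 -144.7 T [-0.66  0.27  0.  ] j6 -0.026 op 0.537
90.4 -154.7 T [-0.43  0.27  0.01] j6 -0.029 op 0.541
90.7 -164.7 T [-0.17  0.21 -0.02] j6 -0.031 op 0.543
91.0 -171.7 T [ 0.01  0.17 -0.01] j6 -0.024 op 0.543
```

View pics/turn2.png

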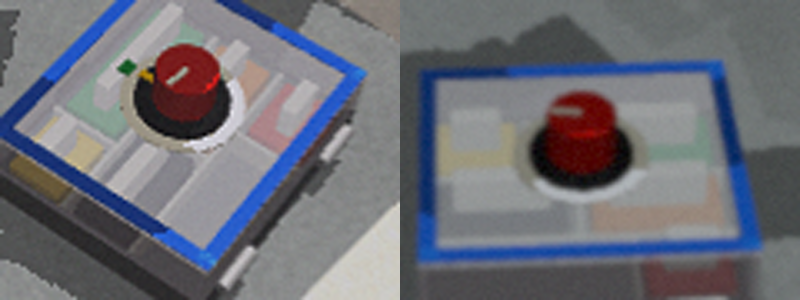

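```bash
python3 - <<'E'
from h import *
k=c2w(0,0)
env.goto([k[0]+.09,k[1],.27],[-90,0,0]);env.dwell(.2)
f=shot('wrist','kn2')
c=proj(f,[*k,.116])[0];c1=proj(f,[*k,.082])[0];print(c,c1)
print('green mark dir etc; case x axis px',proj(f,[*c2w(.05,0),.116]))
u,v=c.astype(int)
cv2.imwrite('pics/kn2b.png',cv2.resize(f['image'][max(v-60,0):v+60,u-80:u+80],(800,600),interpolation=cv2.INTER_CUBIC));print(max(v-60,0),u-80)
E
```

```text
[259.99474017  96.85570939] [259.83269907  99.11130479]
green mark dir etc; case x axis px [[266.06346055 146.31474993]]
36 179
```

View pics/kn2b.png

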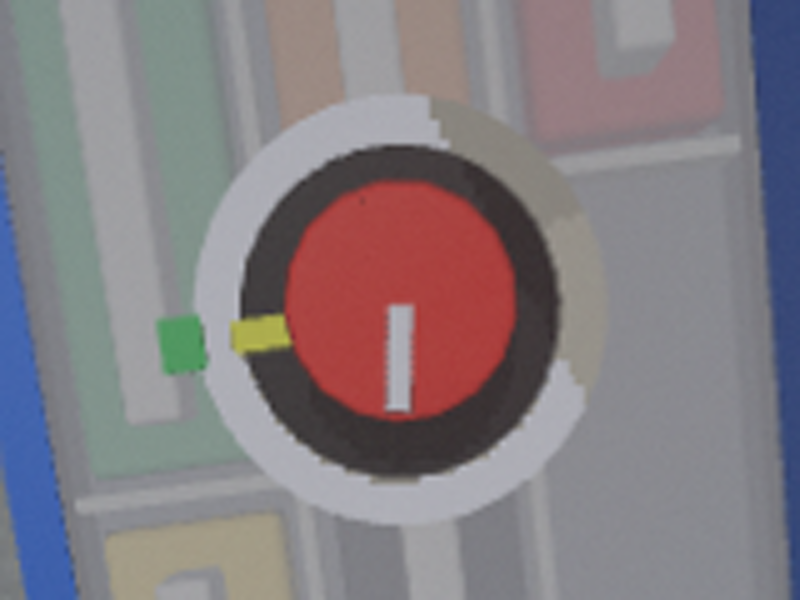

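```bash
python3 - <<'E'
from h import *
k=c2w(0,0)
q=np.array(env.inverse_kinematics([*k,.17],[-90,0,CY+90]));print(q.round(1))
env.set_joints(q); env.gripper_to(.8)
env.move_straight([*k,.087],rate=.1,force_limit=10);env.gripper_to(0,55);st('grip')
q=np.array(env.read_state()['joint_positions'])
for a in (15,30,45,60,75):
    qq=q.copy();qq[5]-=a;env.set_joints(qq)
    s=env.read_state();print(a,s['joint_positions'][5].round(1),'T',s['wrist_torque'].round(2),'j6',s['joint_torque'][5].round(3),'op',round(s['opening'],3))
env.gripper_to(.8);env.move_straight([*k,.2])
env.goto([k[0]+.09,k[1],.27],[-90,0,0]);env.dwell(.2)
f=shot('wrist','kn3');st()
u,v=259,96
cv2.imwrite('pics/kn3b.png',cv2.resize(f['image'][v-60:v+60,u-80:u+80],(800,600),interpolation=cv2.INTER_CUBIC))
E
```

```text
[ 31.1  18.5 -12.8   0.  -58.6 -23.8]
grip t98.7 pos [0.5439 0.1415 0.0872] rot [-89.9   0.   97.3] F [-4.5  0.9  3.7] op 0.541
15 -38.6 T [ 0.06  0.59 -0.14] j6 0.007 op 0.541
30 -53.6 T [-0.04  0.35 -0.05] j6 -0.003 op 0.538
45 -68.5 T [-0.2   0.04 -0.02] j6 -0.021 op 0.536
60 -83.5 T [-0.43 -0.33  0.03] j6 -0.028 op 0.543
75 -98.5 T [-0.89 -0.7  -0.01] j6 -0.031 op 0.539
 t102.8 pos [0.6337 0.1417 0.2692] rot [-90.    0.1   0. ] F [-0.1  0.2  0. ] op 0.796
```

View pics/kn3b.png

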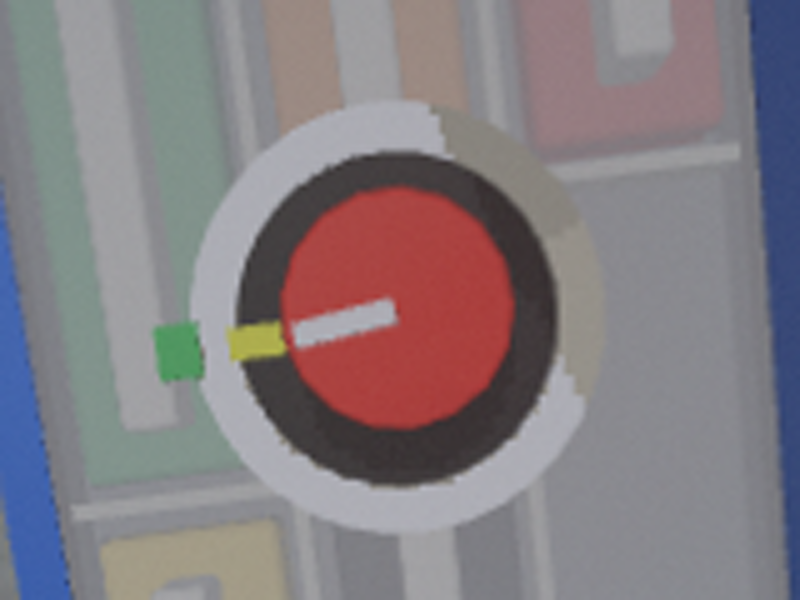

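```bash
python3 - <<'E'
from h import *
env.move_straight([.5,-.15,.35],rate=.2);env.dwell(.5)
f=shot('scene','fin');g=shot('side')
for t in ('glue','pens','glasses_case'): print(t,[(np.round(d['xyz'],3),d['score']) for d in env.search_frame(f,t)[:1]])
S=3;im=cv2.resize(g['image'],None,fx=S,fy=S);lidlines(g,0,im,S,(255,0,255))
cv2.imwrite('pics/fin2.png',np.hstack([f['image'][80:360,60:400],cv2.resize(im[510:960,600:1200],(400,280))]))
st()
E
```

```text
glue [(array([0.784, 0.037, 0.059]), 0.93)]
pens [(array([ 0.785, -0.122,  0.09 ]), 0.96)]
glasses_case [(array([0.764, 0.317, 0.038]), 0.6)]
 t105.4 pos [ 0.5  -0.15  0.35] rot [-90.  -0.  -0.] F [ 0.8 -0.5 -0.2] op 0.801
```

View pics/fin2.png

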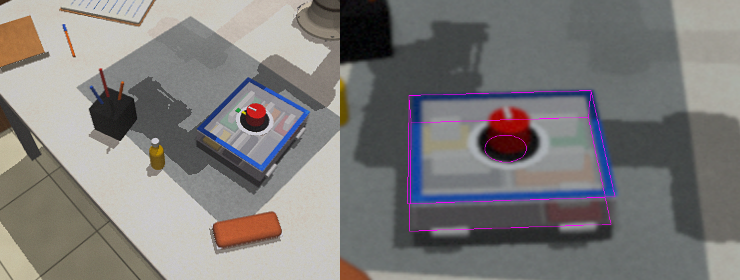

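```bash
python3 -c "
from h import *
print(env.close_job())"
```

```text
the job is handed in; nothing more can be done
None
```

The job is done and handed in at about 105 s of the 208 s allowed. All five boxes are packed, the lid is shut and pressed down, and the lock knob is turned past its click. The long blue box was absent.

- **Boxes:** The yellow box was moved out of the long bay into a short one. Green went into the long bay, black and orange into the medium bays, and red into the other short bay. A picture taken before closing shows each one flat within its bay. Orange was knocked aside during the run; I measured it again before picking it up.
- **Lid:** The lid was pushed shut and pressed twice, stopping at about 38 N and 55 N. The fingertip read 77.4 mm both times, against 77 mm for flush, and the final side view matches a shut lid.
- **Knob:** The yellow pointer stands at the green mark. I then turned the knob another 75° and the white line moved with it while the pointer stayed. That is well over the one click needed.
- **Failed or disagreed:** The wrist torque never showed the expected 0.30 N m at the clutch. I relied on the pictures for that point instead.
- **Bystanders:** The glue bottle, pen holder and glasses case were found within about 6 mm of where they were first seen, which is about the detector's error.

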